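Load the dry block heater and hold its lid half open

TASK

Stand the loose sample vial from the front of the bench, left of the microscope, upright and fully down in the empty bore of the dry block heater while its clear lid is leaning back open, and let go of it. Then take the lid by its T-shaped pull, lower it gently, without letting it drop, until it stands 45 degrees open (give or take 5), and finish while still holding it there, so that the heat stays in while I slip the thermometer into the block. Leave the two seated vials and the two dropper bottles near the sample vial's place where they stand.

Things in the scene. Friction and masses are not known exactly. Their poses are not given: they have to be found in the camera images.
- heater: dry block heater, fixed: grey housing 200 (x) x 190 (y) x 85 mm high, sloping control panel in front. Origin: centre of its underside; x to its rear, y to its left, z up; yaw up to 0.25 rad. Its aluminium block, top at z = 87 mm, has three vial bores, 26 mm wide, 32 mm deep, flat floors, at x = -5, y = -50, 0, +50 mm: two filled, any one empty (the five narrow bores behind are for tubes)
- free_well (a point): centre of the mouth of the empty vial bore, level with the top of the block (87 mm above the bench); the bore's floor is 32 mm below
- sample_vial: the loose screw-cap glass vial standing near the front of the bench, left of the microscope: 23 mm diameter and 58 mm tall (the upper 10 mm is a black cap 20 mm wide), about 22 g. Origin: centre of its underside, z up along it. In the bore 26 mm of it stand out above the block
- seated_vial_1: one of two like vials that already stand in the block's bores. Origin: centre of its underside
- seated_vial_2: the other vial that already stands in the block. Origin: centre of its underside
- lid (a joint): opening angle of the heater's clear lid, rad: 0 shut (level), 0.785 = 45 degrees open, 1.83 its stop, where it starts leaning back. A clear box-shaped cover 125 (front to back) x 170 x 36 mm, 0.3 kg, hinged on the heater's rear rim. The hinge is free: above about 1.2 rad the lid leans back to its stop by itself, below that it falls shut
- lid_hinge (a point): middle of the lid's hinge line, at x = +85, y = 0, z = +85 mm of the heater; the line runs along the heater's y
- lid_grip (a point): centre of the lid's black T-pull: crossbar 18 mm thick, 26 mm long along the heater's y, 36 mm out from the lid's front wall on a 10 mm stem. At angle q it lies 161 cos q - 18 sin q mm ahead of the hinge line (heater's -x) and 161 sin q + 18 cos q above it. Gripped across its flat ends (fingers closing along the heater's y) it turns between the pads, so the tool can keep pointing down
- oil_bottle: small dropper bottle of immersion oil, 27 mm wide, 80 mm tall, a bystander. Origin: centre of its underside
- dropper_bottle: larger dropper bottle, 33 mm wide, 96 mm tall, a bystander. Origin: centre of its underside
- microscope: the microscope between vial and heater, an obstacle, fixed: about 200 mm wide (y), 414 mm tall. Origin: under its middle, on the bench; it faces the robot. Its eyepieces reach 234 mm in front of the origin at 360 to 414 mm height, so a gripper and wrist pass it only close in front of the robot (tool within about 0.36 m ahead of the base)
Things that resemble listed ones, but are neither listed nor needed, are in the scene too. What is shaped like the sample_vial but purple or yellow is not meant.

How it is judged:
On the way:
1. the sample vial stands fully down in the empty bore, let go, with the lid still leaning back (horizontal distance between sample_vial and free_well below 0.005 m and z of sample_vial in the frame of free_well below -0.028 m and angle between sample_vial's own z axis and vertical below 0.15 rad and contact force between the fingers and sample_vial below 0.05 N and value of joint lid above 1.3 rad), for 0.2 s.
At the end, for the whole second after the job is handed in: The lid is 45 degrees open within 5 degrees and still, held by the fingers (at least 0.5 N on it) and resting on nothing else; the sample vial stands upright (within 0.15 rad) in the formerly empty bore, within 5 mm of its axis and within 4 mm of its floor, not touched by the fingers (value of joint lid between 0.698 and 0.873 rad and velocity of joint lid between -0.15 and 0.15 rad/s and contact force between the fingers and lid above 0.5 N and contact force between each of lid, the fingers and sample_vial below 0.05 N and contact force between lid and seated_vial_1 below 0.05 N and contact force between lid and seated_vial_2 below 0.05 N and horizontal distance between sample_vial and free_well below 0.005 m and z of sample_vial in the frame of free_well below -0.028 m and angle between sample_vial's own z axis and vertical below 0.15 rad); the arm keeps its last pose, push and grip.
It fails at once if the lid drops nearly shut (below 20 degrees) (value of joint lid below 0.35 rad).
It fails at once if the lid falls (closes faster than 2.5 rad/s) (velocity of joint lid below -2.5 rad/s).
It fails at once if a seated vial is moved more than 20 mm (distance of any of seated_vial_1, seated_vial_2 from where it was at the start of the episode above 0.02 m).
It fails at once if a dropper bottle is moved more than 20 mm (distance of any of oil_bottle, dropper_bottle from where it was at the start of the episode above 0.02 m).
It also fails if it takes over 59 s, if anything falls off the work surface, if the arm or the gripper's body presses on something with over 40 N, if the wrist force passes 120 N, or if a joint passes its speed limit or range.

ROBOT

A 6-joint arm with a two-finger parallel gripper is mounted at the origin on a cart in front of the work surface, level with it; the furniture and walls round the work are solid. World frame = base frame: x ahead of the robot, y to its left, z up, the work surface at z = 0. Lengths are in m, angles in rad, forces in N, time in s.
With the tool pointing down it reaches from about 0.3 to 0.775 m from the base axis. Payload 14.6 kg.
Tool frame: the origin (TCP) lies at the very end of the fingers, on their centre line; the grasp point (between the pads) lies 19 mm behind it; z points along the fingers, y is the line along which they close (so a half turn about z gives the same grasp; the last joint's range is limited). The gripper opens to 94 mm and grips with 3 to 60 N. Pads are 16 mm wide; open, the fingers measure 119 mm over their backs; the gripper's body (75 mm by 177 mm) begins 78 mm behind the grasp point.
Start: joints at [1.087, 0.3, 1.521, -0, 1.321, -0.067], TCP at [0.223, 0.503, 0.205] pointing down, gripper open.
Joint ranges: [-3.03, 3.03], [-0.79, 2.21], [0.23, 2.52], [-1.04, 4.18], [0, 3.07], [-2.55, 2.55]. Speed limits (rad/s): [2.22, 2.22, 2.57, 3.14, 3.14, 3.14].

INTERFACE

Orientations are given as [roll, pitch, yaw] about the fixed x, y, z axes, in that order (R = Rz(yaw) Ry(pitch) Rx(roll)).
In Python, from station import ctrl gives the robot as it stands.
- The arm moves only by the tool move_arm, never from a script. Its argument "increments" is a list of rows, each a list of 7 numbers: the opening, from 0 (shut) to 1 (fully open), then the shift along the tool's x, y, z in units of 50 mm (1.0 is 50 mm), then the turn, a rotation vector about the tool's x, y, z in rad. In form: [[claw, tx, ty, tz, rx, ry, rz], ...]. A call has 1 to 20 rows; each row shifts and turns the commanded pose from where the row before left it, along the tool's axes as they then stand; what a row does not reach is not made up. A row lasts 1/10 s, in which the tool goes at most 50 mm and 8.59 degrees, less where a joint would pass 70% of its speed; a pose out of reach is approached as far as the arm can. A call is refused whole if a number of a shift passes 1 or a number of a turn 0.15, either way. A call with a gripper value outside its range is refused whole. The fingers move at their own pace and stop on an object; "force" is the grip in N (left out, the last holds). Time passes only in rows, so rows that do not move let the fingers close. It gives the time, the measured TCP pose, the force, the opening and the grip force at its end, in the units of the state.
- ctrl.get_obs(): the state, without advancing time (a new reading comes with each control period).
- ctrl.camera(name): name is "scene" or "top" or "wrist"; returns a dict with "color" (420x560x3 uint8, blue, green, red), "K" (3x3 intrinsics, pixels), "pose" (4x4, takes a point from camera to world coordinates); the wrist camera has in their place "tool_from_camera" (4x4, takes a point from camera to tool coordinates, whose origin is the TCP and whose axes are the flange's). Camera axes: x right, y down, z forward; pixel columns grow to the right and rows downward; lengths in m; the calibration is good to about 2 mm. A picture is of the moment at which its call begins: read the wrist's pose just before it. There is no depth.
- ctrl.hand_in(): hands the job in; it is judged then, once.
Trained networks look in a picture, given as the dict that the camera call returned (one of the last four; its "shot" number tells which), for a name from the list of things; names that differ only in an ending like _2 or _b are one class to them, and where a whole thing is asked for, a point or a joint stands for the part that bears it (a point fixed in the world has none). Each returns a list of dicts, best first, with "conf" (0 to 1); they miss things now and then, are a little off and sometimes report something else, mostly with a low value. They report only what shows in the picture. A call takes as long as a camera call. They do not tell look-alikes from the thing itself.
- ctrl.cut_out(name, picture): "mask" (420x560 bool, what is visible of it) and "centre" ([row, column] in pixels, amid what is visible of it).
The state is a dict: "time_s": time; "qpos": joint angles; "joint_vel": joint speeds; "tau": joint torques, N m; "ee_pos": TCP position; "eef_rot": TCP orientation; "force": force on the tool from outside, world axes, zero at the start; "moment": the same for the moment, N m; "grip_width": finger opening in m; "grip_force": force on a finger pad.
Only numpy, scipy, OpenCV 4.12 (cv2) and the standard library are available. Lean on these libraries where they do the work, as an engineer would, in place of code of your own. Each camera call takes 0.05 s, during which the arm holds its last target. There are 200 camera calls.

## Working session

There is one attempt and no reset: what is moved stays moved. The work goes in short steps, Python scripts to look and compute and a tool call to move; the robot and the scene stay as the last step left them, time stands still between calls to the robot, and variables do not carry over. Pictures are saved under pics/ and viewed, at most 13 in all, crops included, and the job is handed in when it is done.

Besides the shell and the picture viewer there is one more tool, called after "Emit:" by a JSON object that holds its "name" and its "arguments". move_arm: Moves the arm, as the interface text tells. Its arguments: {"type":"object","properties":{"increments":{"type":"array","items":{"type":"array","items":{"type":"number"}}},"force":{"type":"number"}},"required":["increments"]}

```bash
mkdir -p pics; ls; cat > h.py <<'E'
import numpy as np, cv2
from scipy.spatial.transform import Rotation as R
from station import ctrl
def Tt():
    o=ctrl.get_obs(); T=np.eye(4); T[:3,:3]=R.from_euler('xyz',o['eef_rot']).as_matrix(); T[:3,3]=o['ee_pos']; return T
def shot(n):
    T=Tt(); p=ctrl.camera(n)
    P=p['pose'] if 'pose' in p else T@p['tool_from_camera']
    return p,np.array(P)
def ray(p,P,rc,z):
    d=P[:3,:3]@np.linalg.solve(np.array(p['K']),[rc[1],rc[0],1.]); return P[:3,3]+d*(z-P[2,3])/d[2]
def proj(p,P,X):
    c=P[:3,:3].T@(np.array(X)-P[:3,3]); u=np.array(p['K'])@c; return u[:2]/u[2]
E
python3 - <<'E'
from h import *
print(ctrl.get_obs())
ims=[]
for c in ['scene','top']:
    p,P=shot(c); ims.append(p['color']); print(c,P.round(3).tolist(),np.array(p['K']).round(1).tolist())
    for n in ['heater','sample_vial','seated_vial_1','lid','lid_grip','oil_bottle','dropper_bottle','microscope']:
        for d in ctrl.cut_out(n,p)[:5]:
            m=d['mask']; r,cc=np.where(m)
            print(n,round(d['conf'],2),np.round(d['centre']),'rows',r.min(),r.max(),'cols',cc.min(),cc.max(), ray(p,P,d['centre'],.03).round(3))
    cv2.imwrite(f'pics/{c}.png',cv2.resize(p['color'],(800,600)))
E
```

```text
pics
{'time_s': 0.0, 'qpos': array([ 1.08737971e+00,  3.00484113e-01,  1.52157728e+00, -1.15898204e-05,
        1.32070349e+00, -6.66011909e-02]), 'joint_vel': array([-0.00059974,  0.00084457, -0.00010787,  0.00098129,  0.00037706,
        0.00073876]), 'tau': array([ 6.63431565e-04, -5.31815815e+01, -3.52724719e+01,  7.09097763e-02,
        2.45465885e-02, -1.37201005e-04]), 'ee_pos': array([0.22255141, 0.50267456, 0.2048808 ]), 'eef_rot': array([-3.14042228e+00, -6.68130585e-05,  2.72478006e+00]), 'force': array([ 0.01172261,  0.67211466, -0.2319186 ]), 'moment': array([0.04133311, 0.01206368, 0.04005254]), 'grip_force': 0.0, 'grip_width': 0.09378308433076708}
scene [[0.907, -0.218, 0.361, 0.111], [-0.422, -0.47, 0.775, -0.759], [0.001, -0.855, -0.518, 0.706], [0.0, 0.0, 0.0, 1.0]] [[472.2, 0.0, 283.3], [0.0, 472.2, 219.4], [0.0, 0.0, 1.0]]
heater 0.86 [297. 370.] rows 214 374 cols 279 440 [ 0.616 -0.122  0.03 ]
sample_vial 0.71 [218. 225.] rows 208 227 cols 221 228 [0.437 0.325 0.03 ]
sample_vial 0.67 [210. 211.] rows 200 220 cols 206 213 [0.416 0.383 0.03 ]
sample_vial 0.56 [197.
[... 958 characters left out ...]
1.3], [0.0, 0.0, 1.0]]
heater 0.74 [195. 386.] rows 144 246 cols 346 428 [ 0.566 -0.173  0.03 ]
sample_vial 0.51 [239. 218.] rows 235 243 cols 213 222 [0.434 0.331 0.03 ]
sample_vial 0.45 [247. 197.] rows 244 251 cols 193 203 [0.411 0.392 0.03 ]
sample_vial 0.32 [192. 385.] rows 144 245 cols 347 427 [ 0.576 -0.17   0.03 ]
seated_vial_1 0.47 [209. 366.] rows 206 214 cols 363 371 [ 0.522 -0.111  0.03 ]
lid 0.77 [161. 391.] rows 145 181 cols 355 428 [ 0.668 -0.191  0.03 ]
lid_grip 0.66 [165. 391.] rows 145 180 cols 357 427 [ 0.658 -0.191  0.03 ]
oil_bottle 0.59 [202. 225.] rows 199 206 cols 223 231 [0.546 0.312 0.03 ]
dropper_bottle 0.69 [248. 169.] rows 241 251 cols 163 176 [0.407 0.475 0.03 ]
```

View pics/scene.png

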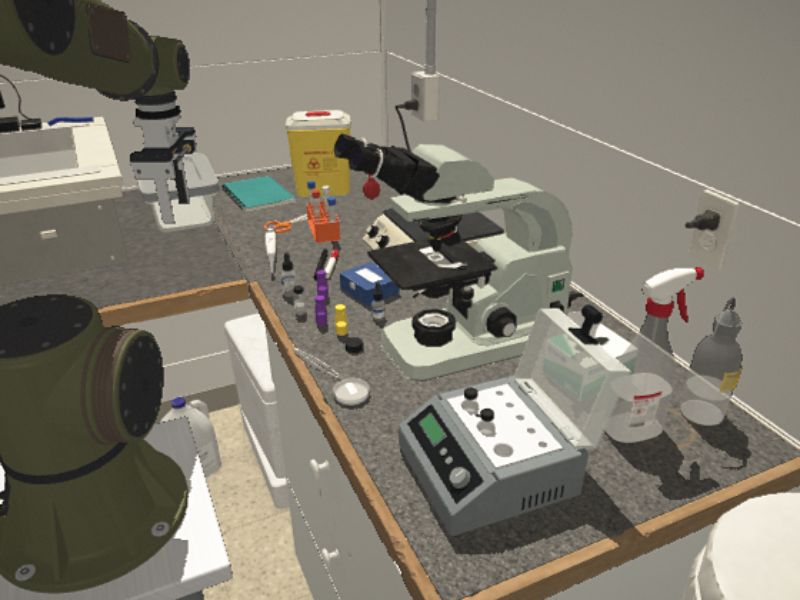

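View pics/top.png

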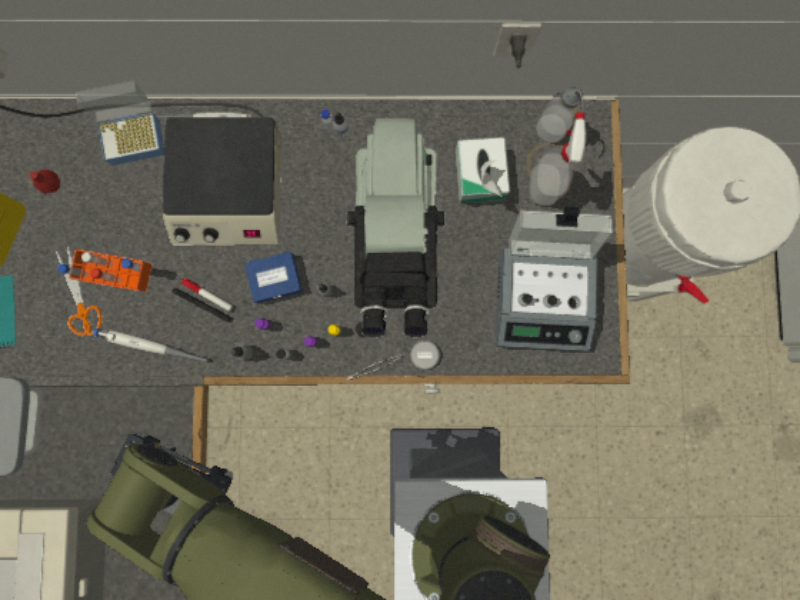

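The scene shows the black-capped sample vial at (299,300) and the empty bore at (504,450), to the robot's right of the two seated vials. In the top view they sit at (284,353) and (575,302). The purple and yellow vials next to the sample are look-alikes.

```bash
cat >> h.py <<'E'
def plan(x,y,z,yaw=None):
    T=Tt(); d=T[:3,:3].T@(np.array([x,y,z])-T[:3,3])/.05
    print('pos',T[:3,3].round(4),'rpy',np.round(ctrl.get_obs()['eef_rot'],3),'shift units',d.round(3))
    if yaw is not None:
        G=R.from_euler('xyz',[np.pi,0,yaw]).as_matrix(); print('rotvec',R.from_matrix(T[:3,:3].T@G).as_rotvec().round(4))
E
python3 - <<'E'
from h import *
plan(.41,.39,.2,np.pi/2)
p=ctrl.camera('wrist'); print(np.array(p['tool_from_camera']).round(3).tolist(),np.array(p['K']).round(0).tolist())
E
```

```text
pos [0.2227 0.5029 0.2054] rpy [-3.142 -0.     2.725] shift units [-4.34  -0.548  0.109]
rotvec [-0.    -0.     1.154]
[[0.001, -0.958, -0.287, 0.084], [1.0, 0.001, -0.0, 0.001], [0.0, -0.287, 0.958, -0.179], [0.0, 0.0, 0.0, 1.0]] [[364.0, 0.0, 279.0], [0.0, 364.0, 213.0], [0.0, 0.0, 1.0]]
```

Emit:
{"name": "move_arm", "arguments": {"increments": [[1, -0.62, -0.08, 0, 0, 0, 0], [1, -0.62, -0.08, 0, 0, 0, 0], [1, -0.62, -0.08, 0, 0, 0, 0], [1, -0.62, -0.08, 0, 0, 0, 0], [1, -0.62, -0.08, 0, 0, 0, 0], [1, -0.62, -0.08, 0, 0, 0, 0], [1, -0.62, -0.07, 0, 0, 0, 0], [1, 0, 0, 0, 0, 0, 0.144], [1, 0, 0, 0, 0, 0, 0.144], [1, 0, 0, 0, 0, 0, 0.144], [1, 0, 0, 0, 0, 0, 0.144], [1, 0, 0, 0, 0, 0, 0.144], [1, 0, 0, 0, 0, 0, 0.144], [1, 0, 0, 0, 0, 0, 0.144], [1, 0, 0, 0, 0, 0, 0.146], [1, 0, 0, 0, 0, 0, 0], [1, 0, 0, 0, 0, 0, 0]]}}

```text
time_s: 2.65
ee_pos: [0.4099, 0.3899, 0.2054]
eef_rot: [-3.142, 0.0, 1.575]
force: [-0.1, -0.5, 0.5]
grip_width: 0.094
grip_force: 0.0
```

```bash
cat > look.py <<'E'
from h import *
import sys
p,P=shot('wrist')
for a in sys.argv[2:]:
    n,z=a.split(':')
    for d in ctrl.cut_out(n,p)[:4]:
        r,c=np.where(d['mask']); print(n,round(d['conf'],2),np.round(d['centre']),'rows',r.min(),r.max(),'cols',c.min(),c.max(),ray(p,P,d['centre'],float(z)).round(4))
cv2.imwrite(f'pics/{sys.argv[1]}.png',p['color'])
np.savez(f'pics/{sys.argv[1]}.npz',K=p['K'],P=P)
E
python3 look.py w1 sample_vial:.035 dropper_bottle:.05 oil_bottle:.04; python3 -c "from h import *;plan(.41,.39,.036,np.pi/2)"
```

```text
sample_vial 0.98 [192. 283.] rows 177 208 cols 271 293 [0.4136 0.3913 0.035 ]
sample_vial 0.89 [286. 325.] rows 266 307 cols 315 341 [0.4592 0.2887 0.035 ]
sample_vial 0.7 [147. 347.] rows 134 161 cols 332 363 [0.4744 0.4361 0.035 ]
sample_vial 0.59 [246. 308.] rows 227 263 cols 296 318 [0.4405 0.3353 0.035 ]
dropper_bottle 0.68 [106. 288.] rows 84 121 cols 271 306 [0.4176 0.473  0.05  ]
oil_bottle 0.86 [268. 412.] rows 248 295 cols 392 430 [0.5481 0.3128 0.04  ]
pos [0.4099 0.3899 0.2054] rpy [-3.142  0.     1.573] shift units [2.000e-03 1.000e-03 3.389e+00]
rotvec [-0.      0.      0.0021]
```

View pics/w1.png

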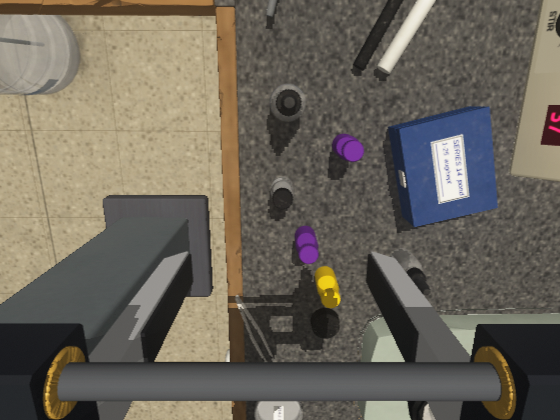

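The sample vial's cap is at (283,200), the dropper bottle at (288,103), and purple look-alikes at (347,148) and (307,245). There is room for the fingers on both sides in x.

```bash
python3 - <<'E'
from h import *
f=np.load('pics/w1.npz'); p={'K':f['K']}
for rc in [(200,283),(201,282)]: print(ray(p,f['P'],rc,.058))
E
python3 -c "from h import *;plan(.413,.391,.036,np.pi/2)"
```

```text
[0.41369981 0.3896935  0.058     ]
[0.41278133 0.38873151 0.058     ]
pos [0.4099 0.3899 0.2054] rpy [-3.142  0.     1.573] shift units [0.022 0.061 3.389]
rotvec [-0.      0.      0.0021]
```

Emit:
{"name": "move_arm", "arguments": {"increments": [[1, 0, 0.07, 0.5, 0, 0, 0], [1, 0, 0, 0.6, 0, 0, 0], [1, 0, 0, 0.6, 0, 0, 0], [1, 0, 0, 0.6, 0, 0, 0], [1, 0, 0, 0.5, 0, 0, 0], [1, 0, 0, 0.35, 0, 0, 0], [1, 0, 0, 0.24, 0, 0, 0], [1, 0, 0, 0, 0, 0, 0], [0.1, 0, 0, 0, 0, 0, 0], [0.1, 0, 0, 0, 0, 0, 0], [0.1, 0, 0, 0, 0, 0, 0], [0.1, 0, 0, 0, 0, 0, 0], [0.1, 0, 0, 0, 0, 0, 0], [0.1, 0, 0, 0, 0, 0, 0], [0.1, 0, 0, 0, 0, 0, 0], [0.1, 0, 0, 0, 0, 0, 0]], "force": 12}}

```text
time_s: 4.45
ee_pos: [0.4135, 0.3899, 0.036]
eef_rot: [3.142, -0.0, 1.571]
force: [-0.3, -0.3, -0.4]
grip_width: 0.033
grip_force: 0.0
```

Emit:
{"name": "move_arm", "arguments": {"increments": [[0.1, 0, 0, 0, 0, 0, 0], [0.1, 0, 0, 0, 0, 0, 0], [0.1, 0, 0, 0, 0, 0, 0], [0.1, 0, 0, 0, 0, 0, 0]]}}

```text
time_s: 4.85
ee_pos: [0.4134, 0.3899, 0.0359]
eef_rot: [-3.142, 0.0, 1.571]
force: [-0.4, -0.1, -0.0]
grip_width: 0.0224
grip_force: 12.0
```

Emit:
{"name": "move_arm", "arguments": {"increments": [[0.1, 0, 0, -0.3, 0, 0, 0], [0.1, 0, 0, -0.6, 0, 0, 0], [0.1, 0, 0, -0.7, 0, 0, 0], [0.1, 0, 0, -0.7, 0, 0, 0], [0.1, 0, -0.4, -0.7, 0, 0, 0], [0.1, 0, -0.5, -0.4, 0, 0, 0], [0.1, 0, -0.5, -0.2, 0, 0, 0], [0.1, 0, -0.5, 0, 0, 0, 0], [0.1, -0.3, -0.1, 0, 0, 0, 0], [0.1, -0.5, 0, 0, 0, 0, 0], [0.1, -0.5, 0, 0, 0, 0, 0], [0.1, -0.5, 0, 0, 0, 0, 0], [0.1, -0.5, 0, 0, 0, 0, 0], [0.1, -0.5, 0, 0, 0, 0, 0], [0.1, -0.5, 0, 0, 0, 0, 0], [0.1, -0.5, 0, 0, 0, 0, 0], [0.1, -0.5, 0, 0, 0, 0, 0], [0.1, -0.5, 0, 0, 0, 0, 0]]}}

```text
time_s: 6.65
ee_pos: [0.3132, 0.1489, 0.217]
eef_rot: [3.14, -0.0, 1.571]
force: [1.3, -0.4, 0.2]
grip_width: 0.0223
grip_force: 12.0
```

```bash
python3 -c "from h import *;plan(.31,-.21,.22,np.pi/2);print(ctrl.get_obs()['grip_width'],ctrl.get_obs()['qpos'].round(3))"
```

```text
pos [0.3132 0.1489 0.217 ] rpy [ 3.14  -0.     1.571] shift units [-7.179 -0.066 -0.064]
rotvec [ 0.0013 -0.0004  0.0002]
0.02232208256726669 [ 0.338 -0.187  2.008 -0.     1.319  0.338]
```

Emit:
{"name": "move_arm", "arguments": {"increments": [[0.1, -0.5, 0, 0, 0, 0, 0], [0.1, -0.5, 0, 0, 0, 0, 0], [0.1, -0.5, 0, 0, 0, 0, 0], [0.1, -0.5, 0, 0, 0, 0, 0], [0.1, -0.5, 0, 0, 0, 0, 0], [0.1, -0.5, 0, 0, 0, 0, 0], [0.1, -0.5, 0, 0, 0, 0, 0], [0.1, -0.5, 0, 0, 0, 0, 0], [0.1, -0.5, 0, 0, 0, 0, 0], [0.1, -0.5, 0.1, 0, 0, 0, 0], [0.1, -0.5, 0.2, 0, 0, 0, 0], [0.1, -0.5, 0.4, 0, 0, 0, 0], [0.1, -0.5, 0.5, 0, 0, 0, 0], [0.1, -0.5, 0.5, 0, 0, 0, 0], [0.1, -0.2, 0.5, 0, 0, 0, 0], [0.1, 0, 0.5, 0, 0, 0, 0], [0.1, 0, 0.5, 0, 0, 0, 0], [0.1, 0, 0.4, 0, 0, 0, 0], [0.1, 0, 0, 0, 0, 0, 0], [0.1, 0, 0, 0, 0, 0, 0]]}}

```text
time_s: 8.65
ee_pos: [0.4931, -0.21, 0.2164]
eef_rot: [-3.142, 0.0, 1.571]
force: [0.3, 0.2, 0.0]
grip_width: 0.0226
grip_force: 12.0
```

```bash
python3 look.py w2 sample_vial:.1 seated_vial_1:.1 lid:.2 heater:.087 lid_grip:.236
```

```text
sample_vial 0.86 [267. 278.] rows 226 304 cols 259 302 [ 0.4925 -0.2636  0.1   ]
seated_vial_1 0.9 [ 75. 312.] rows 61 92 cols 298 329 [ 0.5186 -0.1041  0.1   ]
seated_vial_1 0.79 [140. 307.] rows 125 155 cols 294 322 [ 0.5154 -0.1523  0.1   ]
lid 0.69 [162. 499.] rows 6 314 cols 400 559 [ 0.6114 -0.1546  0.2   ]
heater 0.66 [142. 402.] rows 6 314 cols 205 559 [ 0.5958 -0.1549  0.087 ]
heater 0.36 [194. 301.] rows 184 202 cols 290 314 [ 0.5123 -0.1999  0.087 ]
lid_grip 0.88 [163. 498.] rows 7 314 cols 401 559 [ 0.5892 -0.1498  0.236 ]
```

View pics/w2.png

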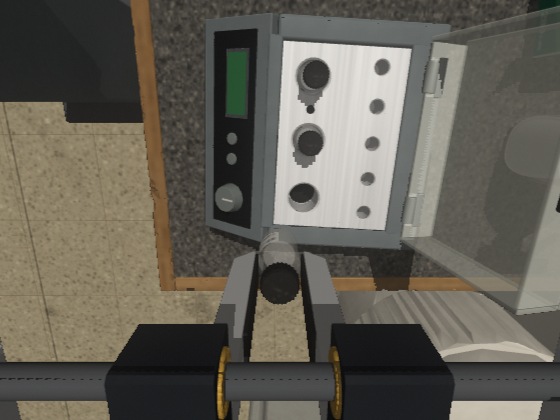

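The view shows two seated caps at (314,74) and (310,142), and the empty bore at (303,197). The sample vial hangs straight in the gripper at (279,280).

```bash
python3 - <<'E'
from h import *
f=np.load('pics/w2.npz'); p={'K':f['K']};P=f['P']
for n,rc,z in [('cap1',(74,314.5),.113),('cap2',(142,310),.113),('mouth',(197,303.5),.087),('t1',(67,382.5),.087),('t5',(212.5,363),.087),('heldcap',(282,280),.2385)]:
    print(n,ray(p,P,rc,z).round(4))
im=cv2.imread('pics/w2.png')
cv2.imwrite('pics/w2c.png',cv2.resize(im[40:320,240:420],None,fx=3,fy=3,interpolation=cv2.INTER_CUBIC)[:600])
# hold measure of tip-line
E
```

```text
cap1 [ 0.5189 -0.1042  0.113 ]
cap2 [ 0.5169 -0.1529  0.113 ]
mouth [ 0.5145 -0.2028  0.087 ]
t1 [ 0.5747 -0.097   0.087 ]
t5 [ 0.5674 -0.2168  0.087 ]
heldcap [ 0.4939 -0.2064  0.2385]
```

View pics/w2c.png

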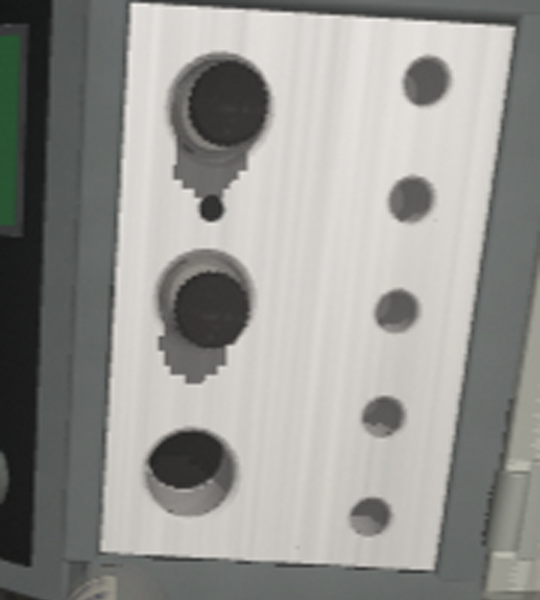

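Emit:
{"name": "move_arm", "arguments": {"increments": [[0.1, 0.04, 0.15, 0, 0, 0, 0], [0.1, 0.05, 0.15, 0, 0, 0, 0], [0.1, 0.05, 0.14, 0.2, 0, 0, 0], [0.1, 0, 0, 0.4, 0, 0, 0], [0.1, 0, 0, 0.4, 0, 0, 0], [0.1, 0, 0, 0.3, 0, 0, 0], [0.1, 0, 0, 0.3, 0, 0, 0], [0.1, 0, 0, 0, 0, 0, 0], [0.1, 0, 0, 0, 0, 0, 0]]}}

```text
time_s: 9.85
ee_pos: [0.5157, -0.2029, 0.1358]
eef_rot: [-3.141, -0.0, 1.571]
force: [0.5, -0.5, -0.5]
grip_width: 0.0225
grip_force: 12.0
```

```bash
python3 look.py w3 sample_vial:.155 seated_vial_1:.1; python3 - <<'E'
from h import *
print(Tt()[:3,3])
im=cv2.imread('pics/w3.png')
cv2.imwrite('pics/w3c.png',cv2.resize(im[40:340,190:390],None,fx=2,fy=2,interpolation=cv2.INTER_CUBIC))
E
```

```text
sample_vial 0.64 [151. 383.] rows 0 406 cols 147 559 [ 0.561  -0.1375  0.155 ]
sample_vial 0.61 [268. 278.] rows 227 303 cols 259 299 [ 0.5156 -0.1936  0.155 ]
seated_vial_1 0.77 [ 81. 284.] rows 57 100 cols 268 306 [ 0.5188 -0.1058  0.1   ]
seated_vial_1 0.76 [163. 281.] rows 144 187 cols 264 300 [ 0.5169 -0.1516  0.1   ]
[ 0.51585834 -0.20317752  0.13666316]
```

View pics/w3c.png

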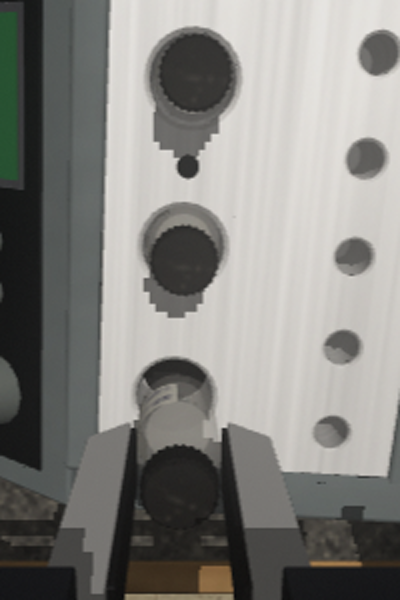

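The held cap is at (280,282) in the full frame, the seated caps at (282,170) and (288,76), and the bore mouth at (278,238) directly below the vial.

```bash
python3 - <<'E'
from h import *
f=np.load('pics/w3.npz'); p={'K':f['K']};P=f['P']
for n,rc,z in [('cap1',(76,288.2),.113),('cap2',(170.2,281.5),.113),('mouthtop',(218.5,277.8),.087),('mouthL',(238,257.5),.087),('mouthR',(238,298),.087),('held',(282.5,280),.1585)]:
    print(n,ray(p,P,rc,z).round(4))
E
```

```text
cap1 [ 0.5206 -0.1041  0.113 ]
cap2 [ 0.5172 -0.1534  0.113 ]
mouthtop [ 0.5151 -0.1899  0.087 ]
mouthL [ 0.5015 -0.2036  0.087 ]
mouthR [ 0.5285 -0.2035  0.087 ]
held [ 0.5165 -0.1992  0.1585]
```

Emit:
{"name": "move_arm", "arguments": {"increments": [[0.1, -0.02, -0.022, 0, 0, 0, 0], [0.1, 0, 0, 0.1, 0, 0, 0], [0.1, 0, 0, 0.08, 0, 0, 0], [0.1, 0, 0, 0.06, 0, 0, 0], [0.1, 0, 0, 0.06, 0, 0, 0], [0.1, 0, 0, 0.06, 0, 0, 0], [0.1, 0, 0, 0, 0, 0, 0]], "force": 8}}

```text
time_s: 10.7
ee_pos: [0.5142, -0.204, 0.1175]
eef_rot: [-3.141, -0.0, 1.571]
force: [0.6, -0.7, -0.6]
grip_width: 0.0226
grip_force: 8.0
```

Emit:
{"name": "move_arm", "arguments": {"increments": [[0.1, 0, 0, 0.06, 0, 0, 0], [0.1, 0, 0, 0.06, 0, 0, 0], [0.1, 0, 0, 0.06, 0, 0, 0], [0.1, 0, 0, 0.06, 0, 0, 0], [0.1, 0, 0, 0.06, 0, 0, 0], [0.1, 0, 0, 0.06, 0, 0, 0], [0.1, 0, 0, 0.06, 0, 0, 0], [0.1, 0, 0, 0.06, 0, 0, 0], [0.1, 0, 0, 0, 0, 0, 0]]}}

```text
time_s: 11.6
ee_pos: [0.5142, -0.204, 0.0935]
eef_rot: [-3.141, -0.0, 1.571]
force: [0.0, -0.2, 0.2]
grip_width: 0.0228
grip_force: 8.0
```

```bash
python3 look.py w4 sample_vial:.115 seated_vial_1:.1; python3 - <<'E'
from h import *
o=ctrl.get_obs();print(o['ee_pos'],o['force'],o['moment'])
im=cv2.imread('pics/w4.png')
cv2.imwrite('pics/w4c.png',cv2.resize(im[40:340,190:390],None,fx=2,fy=2,interpolation=cv2.INTER_CUBIC))
E
```

```text
sample_vial 0.96 [273. 280.] rows 241 304 cols 258 300 [ 0.5148 -0.1959  0.115 ]
seated_vial_1 0.73 [175. 286.] rows 149 205 cols 262 307 [ 0.5175 -0.1517  0.1   ]
seated_vial_1 0.63 [ 69. 290.] rows 41 97 cols 268 316 [ 0.5192 -0.1045  0.1   ]
[ 0.51441253 -0.20413113  0.0940761 ] [0.08419357 0.54446719 0.37930418] [-0.06143574  0.05884008 -0.10160214]
```

View pics/w4c.png

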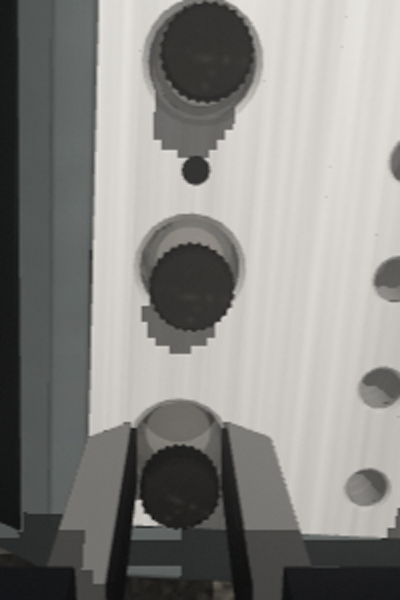

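The vial is inside the bore with no contact force. The last few millimetres remain, then I release it.

Emit:
{"name": "move_arm", "arguments": {"increments": [[0.1, 0, 0, 0.03, 0, 0, 0], [0.1, 0, 0, 0.02, 0, 0, 0], [0.1, 0, 0, 0, 0, 0, 0], [0.5, 0, 0, 0, 0, 0, 0], [0.5, 0, 0, 0, 0, 0, 0], [0.5, 0, 0, 0, 0, 0, 0], [0.5, 0, 0, 0, 0, 0, 0], [0.5, 0, 0, 0, 0, 0, 0], [0.5, 0, 0, -0.2, 0, 0, 0], [0.5, 0, 0, -0.4, 0, 0, 0], [0.5, 0, 0, -0.5, 0, 0, 0], [0.5, 0, 0, -0.5, 0, 0, 0], [0.5, 0, 0, -0.5, 0, 0, 0], [0.5, 0, 0, -0.4, 0, 0, 0], [0.5, 0, 0, 0, 0, 0, 0]]}}

```text
time_s: 13.25
ee_pos: [0.5152, -0.2045, 0.2198]
eef_rot: [3.137, 0.002, 1.571]
force: [0.6, 0.2, -0.3]
grip_width: 0.0472
grip_force: 0.0
```

```bash
python3 look.py w5 sample_vial:.1 seated_vial_1:.1 lid:.2; python3 - <<'E'
from h import *
print(ctrl.get_obs()['ee_pos'])
h=np.array([.515,-.203]);yaw=-.056
c,s=np.cos(yaw),np.sin(yaw); Rz=np.array([[c,-s],[s,c]])
O=h-Rz@[-.005,-.05]; print('heater',O)
for q in [1.83,1.2,.785]:
    a=.161*np.cos(q)-.018*np.sin(q); z=.085+.161*np.sin(q)+.018*np.cos(q)
    print(q,O+Rz@[.085-a,0],z)
E
```

```text
sample_vial 0.73 [205. 279.] rows 189 220 cols 265 290 [ 0.5158 -0.2022  0.1   ]
sample_vial 0.46 [142. 282.] rows 131 161 cols 268 294 [ 0.5185 -0.1495  0.1   ]
seated_vial_1 0.67 [ 85. 284.] rows 69 98 cols 271 299 [ 0.5198 -0.1056  0.1   ]
seated_vial_1 0.64 [143. 280.] rows 131 161 cols 268 295 [ 0.517  -0.1503  0.1   ]
seated_vial_1 0.28 [160. 478.] rows 10 318 cols 374 559 [ 0.6798 -0.1638  0.1   ]
lid 0.72 [160. 479.] rows 10 319 cols 374 559 [ 0.6246 -0.1491  0.2   ]
[ 0.51392186 -0.20391236  0.21533424]
heater [ 0.5227907  -0.15335823]
1.83 [ 0.66623025 -0.16139926] 0.2360081007370655
1.2 [ 0.56615971 -0.15578944] 0.24158073242130357
0.785 [ 0.50664938 -0.15245337] 0.21153184300297354
```

View pics/w5.png

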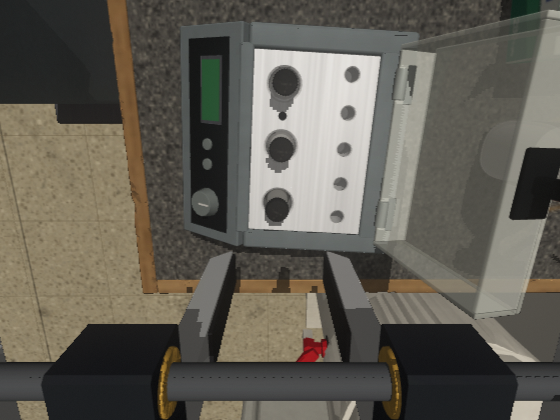

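The vial now stands in the bore level with its neighbours (277,208), let go, with the lid still back. The T-pull is at (537,184).

Emit:
{"name": "move_arm", "arguments": {"increments": [[0.55, 0, 0, -0.5, 0, 0, 0], [0.55, 0, 0, -0.6, 0, 0, 0], [0.55, 0, 0, -0.6, 0, 0, 0], [0.55, 0, 0, 0, 0, 0, 0.13], [0.55, 0, 0, 0, 0, 0, 0.136], [0.55, 0, 0, 0, 0, 0, 0.136], [0.55, 0, 0, 0, 0, 0, 0.136], [0.55, 0, 0, 0, 0, 0, 0.136], [0.55, 0, 0, 0, 0, 0, 0.136], [0.55, 0, 0, 0, 0, 0, 0.136], [0.55, 0, 0, 0, 0, 0, 0.136], [0.55, 0, 0, 0, 0, 0, 0.136], [0.55, 0, 0, 0, 0, 0, 0.136], [0.55, 0, 0, 0, 0, 0, 0.136], [0.55, 0, 0, 0, 0, 0, 0.137], [0.55, 0, 0, 0, 0, 0, 0], [0.55, 0, 0, 0, 0, 0, 0]]}}

```text
time_s: 15.15
ee_pos: [0.5143, -0.204, 0.3007]
eef_rot: [-3.141, 0.001, -0.052]
force: [-0.1, 0.6, 0.4]
grip_width: 0.0516
grip_force: 0.0
```

```bash
python3 - <<'E'
from h import *
f=np.load('pics/w5.npz'); p={'K':f['K']}
print(proj(p,f['P'],[.666,-.161,.236]))
plan(.666,-.161,.30,-.056); print(ctrl.get_obs()['qpos'].round(2))
E
```

```text
[605.08813469 197.8180515 ]
pos [ 0.5143 -0.204   0.3007] rpy [-3.141e+00  1.000e-03 -5.200e-02] shift units [ 2.986 -1.018  0.012]
rotvec [-0.0004  0.0011  0.004 ]
[-0.44  0.26  1.36 -0.    1.53  1.18]
```

```bash
python3 - <<'E'
from h import *
rows=[]
A=np.zeros((3,3));b=np.zeros(3)
T=Tt()
for n in ['scene','top']:
    p,P=shot(n)
    im=p['color']; print(n,proj(p,P,[.666,-.161,.236]))
    for d in ctrl.cut_out('lid_grip',p)[:1]:
        m=d['mask']; dark=m&(im.max(2)<45); k,l,st,c=cv2.connectedComponentsWithStats(dark.astype(np.uint8)); 
        for s,cc in sorted(zip(st[1:].tolist(),c[1:].tolist()),key=lambda t:-t[0][4])[:3]: print(s,np.round(cc,1))
E
python3 look.py w6 lid_grip:.236 lid:.2
```

```text
scene [413.60867658 219.19605202]
[398, 214, 23, 27, 237] [410.6 227.4]
top [399.27005722 146.52345448]
[390, 145, 15, 13, 155] [397.6 151.6]
lid_grip 0.72 [ 42. 217.] rows 0 98 cols 85 331 [ 0.6368 -0.1722  0.236 ]
lid 0.79 [ 41. 214.] rows 0 98 cols 86 332 [ 0.6435 -0.1649  0.2   ]
```

View pics/w6.png

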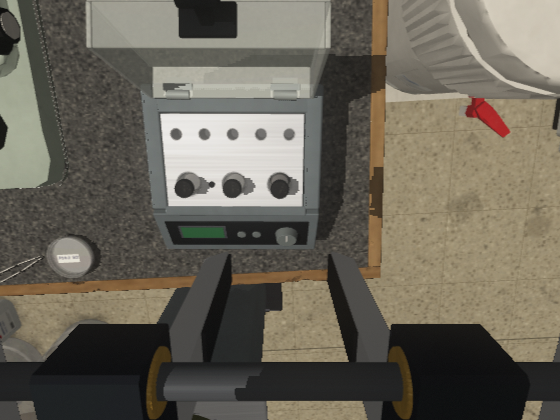

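The fingers point the right way for the pull, and its base plate is at (208,20). The predicted pull position agrees with the scene and top pictures.

Emit:
{"name": "move_arm", "arguments": {"increments": [[0.55, 0.4, -0.14, 0, 0, 0, 0], [0.55, 0.5, -0.17, 0, 0, 0, 0], [0.55, 0.5, -0.17, 0, 0, 0, 0], [0.55, 0.5, -0.17, 0, 0, 0, 0], [0.55, 0.5, -0.17, 0, 0, 0, 0], [0.55, 0.4, -0.14, 0, 0, 0, 0], [0.55, 0.19, -0.06, 0, 0, 0, 0], [0.55, 0, 0, 0, 0, 0, 0], [0.55, 0, 0, 0, 0, 0, 0]]}}

```text
time_s: 16.4
ee_pos: [0.6662, -0.1617, 0.3012]
eef_rot: [3.142, 0.0, -0.056]
force: [-0.6, 0.0, 0.2]
grip_width: 0.0514
grip_force: 0.0
```

```bash
python3 look.py w7 lid_grip:.236; python3 - <<'E'
from h import *
f=np.load('pics/w7.npz'); p={'K':f['K']};P=f['P']
print(proj(p,P,[.666,-.161,.236]),Tt()[:3,3])
plan(.666,-.161,.217,-.056)
E
```

```text
lid_grip 0.9 [224. 283.] rows 201 249 cols 177 385 [ 0.6691 -0.1638  0.236 ]
[278.84978696 228.63397822] [ 0.66598259 -0.16185084  0.30179208]
pos [ 0.666  -0.1619  0.3018] rpy [ 3.141 -0.    -0.056] shift units [-1.000e-03 -1.700e-02  1.696e+00]
rotvec [ 0.0001 -0.0002 -0.0004]
```

View pics/w7.png

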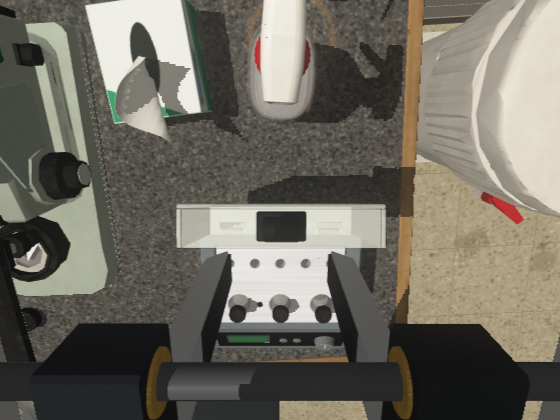

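The pull shows at (281,226), centred between the fingers and matching the prediction of (279,229). Descending and gripping.

Emit:
{"name": "move_arm", "arguments": {"increments": [[0.55, 0, 0, 0.3, 0, 0, 0], [0.55, 0, 0, 0.35, 0, 0, 0], [0.55, 0, 0, 0.3, 0, 0, 0], [0.55, 0, 0, 0.25, 0, 0, 0], [0.55, 0, 0, 0.2, 0, 0, 0], [0.55, 0, 0, 0.15, 0, 0, 0], [0.55, 0, 0, 0.12, 0, 0, 0], [0.55, 0, 0, 0, 0, 0, 0], [0.15, 0, 0, 0, 0, 0, 0], [0.15, 0, 0, 0, 0, 0, 0], [0.15, 0, 0, 0, 0, 0, 0], [0.15, 0, 0, 0, 0, 0, 0], [0.15, 0, 0, 0, 0, 0, 0], [0.15, 0, 0, 0, 0, 0, 0], [0.15, 0, 0, 0, 0, 0, 0]], "force": 20}}

```text
time_s: 18.0
ee_pos: [0.6665, -0.1631, 0.2184]
eef_rot: [3.139, -0.001, -0.057]
force: [1.2, -8.6, -0.2]
grip_width: 0.0258
grip_force: 20.0
```

```bash
python3 - <<'E'
import numpy as np
q=np.linspace(1.83,.785,25)
a=.161*np.cos(q)-.018*np.sin(q); h=.161*np.sin(q)+.018*np.cos(q)
X=np.round(-(a-a[0])/.05,2);Z=np.round(-(h-h[0])/.05,2)
print([[0.15,round(x,2),0,round(z,2),0,0,0] for x,z in zip(np.diff(X),np.diff(Z))])
print(X[-1],Z[-1])
E
```

```text
[[0.15, np.float64(-0.13), 0, np.float64(-0.05), 0, 0, 0], [0.15, np.float64(-0.14), 0, np.float64(-0.04), 0, 0, 0], [0.15, np.float64(-0.13), 0, np.float64(-0.04), 0, 0, 0], [0.15, np.float64(-0.14), 0, np.float64(-0.03), 0, 0, 0], [0.15, np.float64(-0.14), 0, np.float64(-0.02), 0, 0, 0], [0.15, np.float64(-0.14), 0, np.float64(-0.02), 0, 0, 0], [0.15, np.float64(-0.14), 0, np.float64(-0.01), 0, 0, 0], [0.15, np.float64(-0.14), 0, np.float64(-0.01), 0, 0, 0], [0.15, np.float64(-0.14), 0, np.float64(0.0), 0, 0, 0], [0.15, np.float64(-0.14), 0, np.float64(0.01), 0, 0, 0], [0.15, np.float64(-0.14), 0, np.float64(0.01), 0, 0, 0], [0.15, np.float64(-0.14), 0, np.float64(0.02), 0, 0, 0], [0.15, np.float64(-0.14), 0, np.float64(0.02), 0, 0, 0], [0.15, np.float64(-0.14), 0, np.float64(0.03), 0, 0, 0], [0.15, np.float64(-0.14), 0, np.float64(0.04), 0, 0, 0], [0.15, np.float64(-0.13), 0, np.float64(0.04), 0, 0, 0], [0.15, np.float64(-0.13), 0, np.float64(0.05), 0, 0, 0], [0.15, np.float64(-0.13), 0, np.float64(0.05), 0, 0, 0], [0.15, np.float64(-0.13), 0, np.float64(0.06), 0, 0, 0], [0.15, np.float64(-0.13), 0, np.float64(0.07), 0, 0, 0], [0.15, np.float64(-0.12), 0, np.float64(0.07), 0, 0, 0], [0.15, np.float64(-0.12), 0, np.float64(0.07), 0, 0, 0], [0.15, np.float64(-0.11), 0, np.float64(0.08), 0, 0, 0], [0.15, np.float64(-0.12), 0, np.float64(0.09), 0, 0, 0]]
-3.2 0.49
```

Emit:
{"name": "move_arm", "arguments": {"increments": [[0.15, 0, 0.03, 0, 0, 0, 0], [0.15, -0.13, 0, -0.05, 0, 0, 0], [0.15, -0.14, 0, -0.04, 0, 0, 0], [0.15, -0.13, 0, -0.04, 0, 0, 0], [0.15, -0.14, 0, -0.03, 0, 0, 0], [0.15, -0.14, 0, -0.02, 0, 0, 0], [0.15, -0.14, 0, -0.02, 0, 0, 0], [0.15, -0.14, 0, -0.01, 0, 0, 0], [0.15, -0.14, 0, -0.01, 0, 0, 0], [0.15, 0, 0, 0, 0, 0, 0]]}}

```text
time_s: 19.0
ee_pos: [0.6107, -0.1599, 0.2291]
eef_rot: [-3.142, 0.0, -0.056]
force: [1.3, -0.4, 0.4]
grip_width: 0.0257
grip_force: 20.0
```

Low forces and the grip is holding. Continuing along the arc.

Emit:
{"name": "move_arm", "arguments": {"increments": [[0.15, -0.14, 0, 0, 0, 0, 0], [0.15, -0.14, 0, 0.01, 0, 0, 0], [0.15, -0.14, 0, 0.01, 0, 0, 0], [0.15, -0.14, 0, 0.02, 0, 0, 0], [0.15, -0.14, 0, 0.02, 0, 0, 0], [0.15, -0.14, 0, 0.03, 0, 0, 0], [0.15, -0.14, 0, 0.04, 0, 0, 0], [0.15, -0.13, 0, 0.04, 0, 0, 0], [0.15, 0, 0, 0, 0, 0, 0]]}}

```text
time_s: 19.9
ee_pos: [0.5551, -0.1568, 0.2205]
eef_rot: [-3.141, 0.001, -0.056]
force: [-0.7, 0.3, 4.7]
grip_width: 0.0261
grip_force: 20.0
```

Emit:
{"name": "move_arm", "arguments": {"increments": [[0.15, -0.13, 0, 0.05, 0, 0, 0], [0.15, -0.13, 0, 0.05, 0, 0, 0], [0.15, -0.13, 0, 0.06, 0, 0, 0], [0.15, -0.13, 0, 0.07, 0, 0, 0], [0.15, -0.12, 0, 0.07, 0, 0, 0], [0.15, -0.12, 0, 0.07, 0, 0, 0], [0.15, -0.11, 0, 0.08, 0, 0, 0], [0.15, -0.12, 0, 0.09, 0, 0, 0], [0.15, 0, 0, 0, 0, 0, 0], [0.15, 0, 0, 0, 0, 0, 0], [0.15, 0, 0, 0, 0, 0, 0]]}}

```text
time_s: 21.0
ee_pos: [0.5063, -0.154, 0.1934]
eef_rot: [-3.141, 0.001, -0.056]
force: [-6.3, 0.9, 6.5]
grip_width: 0.026
grip_force: 20.0
```

```bash
python3 look.py w8 sample_vial:.1 lid:.2 lid_grip:.21; python3 - <<'E'
from h import *
o=ctrl.get_obs();print(o)
p,P=shot('scene'); cv2.imwrite('pics/s2.png',cv2.resize(p['color'][190:390,250:450],(600,600),interpolation=cv2.INTER_CUBIC))
g=o['ee_pos']+[0,0,.019]; 
hx=np.array([.5228,-.1534])+.085*np.array([np.cos(-.056),np.sin(-.056)])
a=(hx-g[:2])@[np.cos(-.056),np.sin(-.056)]; h=g[2]-.085
print('q est',np.arctan2(h,a)-np.arctan2(.018,.161),'r',np.hypot(a,h),np.hypot(.161,.018))
E
```

```text
lid 0.66 [145. 280.] rows 37 300 cols 108 451 [ 0.5723 -0.1577  0.2   ]
lid_grip 0.57 [144. 283.] rows 38 300 cols 108 451 [ 0.5737 -0.1591  0.21  ]
{'time_s': 21.2, 'qpos': array([-3.64367997e-01,  2.64585252e-01,  1.59487817e+00, -1.77738336e-04,
        1.28335518e+00,  1.26259141e+00]), 'joint_vel': array([7.47767933e-04, 1.90083940e-05, 1.14859748e-03, 2.01546812e-03,
       8.33442729e-04, 7.13263439e-05]), 'tau': array([ 8.16895673e-02, -4.76746809e+01, -3.49411297e+01,  1.75958304e-01,
       -1.60737980e+00, -4.79140101e-03]), 'ee_pos': array([ 0.50630794, -0.15398253,  0.19340382]), 'eef_rot': array([-3.14138312e+00,  1.21987130e-03, -5.61124578e-02]), 'force': array([-5.66632458,  1.77073969,  5.3371025 ]), 'moment': array([ 0.28649089,  1.24261683, -0.02434883]), 'grip_force': 20.00172793865204, 'grip_width': 0.0258787419043802}
q est 0.7870634474975974 r 0.16285118487435013 0.16200308639035246
```

View pics/s2.png

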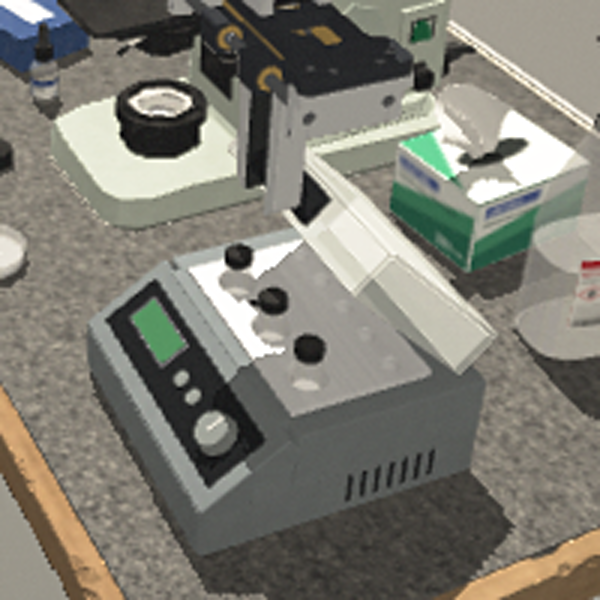

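The scene shows the lid near 45° in the fingers, with all three caps at equal height and the new vial at (310,348). I'll relax the slight push toward the hinge, then hand in.

Emit:
{"name": "move_arm", "arguments": {"increments": [[0.15, -0.01, 0, -0.01, 0, 0, 0], [0.15, 0, 0, 0, 0, 0, 0], [0.15, 0, 0, 0, 0, 0, 0], [0.15, 0, 0, 0, 0, 0, 0]]}}

```text
time_s: 21.65
ee_pos: [0.5062, -0.154, 0.1934]
eef_rot: [-3.141, 0.0, -0.056]
force: [3.8, 1.0, -7.3]
grip_width: 0.0258
grip_force: 20.0
```

```bash
python3 -c "
from station import ctrl
print(ctrl.hand_in())"
```

```text
the job is handed in; nothing more can be done
None
```

I handed the job in at about 21.7 s: the sample vial is down in the formerly empty bore and released, and the lid is gripped by its T-pull at about 45° (0.787 rad, estimated from the gripper position). The hand-in gave no verdict.

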